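# Close the wide sample chamber on the optical table

### The arm

A 7-joint arm with a two-finger parallel gripper is mounted at the origin on the work surface. World frame = base frame: x ahead of the robot, y to its left, z up, the work surface at z = 0. Lengths are in mm, angles in rad, forces in N, time in s.
With the tool pointing down it reaches from about 400 to 875 mm from the base axis. Payload 6.5 kg.
Tool frame: the origin (TCP) lies on the centre line of the jaws, within the pads' length; the fingertips stand 11 mm ahead of it and the grasp point (between the pads) lies 8 mm behind it; z points along the fingers, y is the direction in which the jaws open and shut (so a half turn about z gives the same grasp; the last joint's range is limited). The gripper opens to 88 mm and grips with 3 to 60 N. Pads are 18 mm wide; open, the fingers measure 123 mm over their backs; the gripper's body (75 mm by 187 mm) begins 45 mm behind the grasp point.
Start: joints at [-0.066, 0.536, -0.004, 1.538, 0.003, 1.067, -0.071], TCP at [649.992, 0.001, 249.716] pointing down, gripper open.
Joint ranges: [-2.7, 2.7], [-0.37, 2.16], [-1.27, 1.26], [0.24, 2.4], [-1.31, 4.45], [0.19, 1.91], [-2.76, 2.76]. Speed limits (rad/s): [2.39, 2.39, 3.14, 3.14, 3.14, 3.14, 3.14].

### API

Orientations are given as a unit quaternion [x, y, z, w].
In Python, from bench import r gives the robot as it stands.
- The arm moves only by the tool send_rows, never from a script. Its arguments are lists of equal length, an entry for each row: "travel": the shift along the tool's x, y, z in cm, a list of three; "rotation": the turn, a rotation vector about the tool's x, y, z in rad, a list of three. In form: {"travel": [[tx, ty, tz], ...], "rotation": [[wx, wy, wz], ...]}. A call has 1 to 20 rows; each row is the pose to reach, as a shift and turn from the pose commanded when the call began, along the tool's axes at that moment; what a row does not reach only later rows make up. A row lasts 1/10 s, in which the tool goes at most 50 mm and 8.59 degrees, less where a joint would pass 70% of its speed; a pose out of reach is approached as far as the arm can. A call with a gripper value outside its range is refused whole. "hand" is the opening, from 0 (shut) to 1 (fully open), set as the call begins (left out, the last holds). The fingers move at their own pace and stop on an object; the grip force is fixed at half the most. Time passes only in rows, so rows that repeat a pose let the fingers close. It gives the time, the measured TCP pose, the force and the opening at its end, in the units of the state.
- r.read_state(): the state, without advancing time (a new reading comes with each control period).
- r.snapshot(name): name is "scene" or "side" or "wrist"; returns a dict with "color" (480x640x3 uint8, red, green, blue), "K" (3x3 intrinsics, pixels), "R" (3x3) and "t" (3): a world point X has camera coordinates R X + t. Camera axes: x right, y down, z forward; pixel columns grow to the right and rows downward; lengths in mm; the calibration is good to about 2 mm. A picture is of the moment at which its call begins. There is no depth.
- r.close_job(): hands the job in, once; it reports no verdict.
Trained networks look in the newest picture that a camera, given by its name, has taken for a name from the list of things; names that differ only in an ending like _2 or _b are one class to them, and where a whole thing is asked for, a point or a joint stands for the part that bears it (a point fixed in the world has none). Each returns a list of dicts, best first, with "score" (0 to 1); they miss things now and then, are a little off and sometimes report something else, mostly with a low value. They report only what shows in the picture. A call takes as long as a camera call. They do not tell look-alikes from the thing itself.
- r.masks_of(camera, query): "mask" (480x640 bool, what is visible of it) and "location" ([column, row] in pixels, amid what is visible of it).
The state is a dict: "time_s": time; "joint_positions": joint angles; "qvel": joint speeds; "tau": joint torques, N m; "position": TCP position; "tool_rot": TCP orientation; "wrist_force": force on the tool from outside, world axes, zero at the start; "ft_torque": the same for the moment, N m; "width": finger opening in mm.
Only numpy, scipy, OpenCV 4.12 (cv2) and the standard library are available. Lean on these libraries where they do the work, as an engineer would, in place of code of your own. Each camera call takes 0.05 s, during which the arm holds its last target.

### The job

Two open round sample chambers are bolted to the optical table, and two loose metal covers lie near them. Close the wide chamber: pick up the large cover by its black knob and set it down gently, without dropping it, on the wide chamber's rim, so that it sits seated and level over the mouth; then let go. Leave the small cover lying where it is.

Things in the scene. Friction and masses are not known exactly. Their poses are not given: they have to be found in the camera images.
- large_cover: The larger of two loose aluminium covers, 150 to 310 g, lying knob up. Round plate 112 mm across, 5 mm thick; under it a central boss 62 mm across, 14 mm deep, on which it stands; on top a black upright cylindrical knob, 22 mm across. Origin: centre of the boss's underside; z up along the knob. Above the origin: plate underside 14 mm, plate top 19 mm, knob 19 to 55 mm.
- wide_chamber: The wider open aluminium pot, bolted down: outer diameter 96, inner 86, 70 mm tall to its flat rim; foot flange 116 mm across, 8 mm thick; port stub on the +x side to 62 mm from the axis, 35 mm up. Origin: centre of its underside; z up. Large cover seated: boss inside the mouth (12 mm play all round), plate flat on the rim, cover origin 56 mm above this origin.
- small_cover: The smaller cover, to be left alone: same shape and material, plate 80 mm across, 5 mm thick, boss 32 mm across, 14 mm deep, the same black knob (22 mm across, 19 to 55 mm above the origin). Lies knob up on the table. Origin: centre of the boss's underside; z up.
- narrow_chamber: The narrower open pot, bolted down, stays open: outer diameter 66, inner 56, 70 mm tall, foot flange 86 mm across. Origin: centre of its underside; z up. Chambers and covers stand in any arrangement, centres at least 150 mm apart; other small things up to 70 mm tall stand between them.
Mind the look-alikes: they are no part of the job. What is shaped like the large_cover but purple is not meant.

How it is judged:
By the outcome, as a careful person would: the job done as asked, in the order asked, and still so for the second after the job is handed in, with the robot touching nothing.
It also fails if it takes over 38 s, if anything falls off the work surface, if the arm or the gripper's body presses on something with over 40 N, if the wrist force passes 120 N, or if a joint passes its speed limit or range.

## Working session

There is one attempt and no reset: what is moved stays moved. The work goes in short steps, Python scripts to look and compute and a tool call to move; the robot and the scene stay as the last step left them, time stands still between calls to the robot, and variables do not carry over. Pictures are saved under pics/ and viewed, and the job is handed in when it is done.

Besides the shell and the picture viewer there is one more tool, called after "Call:" by a JSON object that holds its "fn" and its "kwargs". send_rows: Moves the arm, as the interface text tells. Its arguments: {"type":"object","properties":{"travel":{"type":"array"},"rotation":{"type":"array"},"hand":{"type":"number"}},"required":["travel","rotation"]}

```bash
mkdir -p pics; cat > h.py <<'E'
import numpy as np, cv2, pickle
from bench import r
def snap(n,fn):
    s=r.snapshot(n); cv2.imwrite('pics/'+fn,s['color'][:,:,::-1]); pickle.dump(s,open('pics/'+fn+'.pkl','wb')); return s
def ray(s,u,v,z):
    K,R,t=map(np.array,(s['K'],s['R'],s['t'])); d=R.T@np.linalg.solve(K,[u,v,1]); c=-R.T@t
    return c+d*(z-c[2])/d[2]
def proj(s,X):
    K,R,t=map(np.array,(s['K'],s['R'],s['t'])); p=(R@np.atleast_2d(X).T).T+t; p=p@K.T; return p[:,:2]/p[:,2:]
E
python3 - <<'E'
from h import *
for n in ['scene','side']:
    s=snap(n,n+'0.png'); print(n,-np.array(s['R']).T@s['t'])
    for q in ['large_cover','wide_chamber','small_cover','narrow_chamber']:
        for m in r.masks_of(n,q): 
            k=m['mask']; print(q,round(m['score'],2),np.round(m['location']),k.sum(),cv2.boundingRect(k.astype('uint8')),np.round(ray(s,*m['location'],30)))
print(r.read_state())
E
```

```text
scene [1173.73718003 -563.70955755  851.25730811]
large_cover 0.96 [372. 238.] 1936 (343, 215, 58, 42) [644.  94.  30.]
large_cover 0.92 [479. 253.] 1997 (448, 229, 59, 44) [802. 215.  30.]
large_cover 0.58 [260. 170.] 1437 (236, 154, 52, 35) [349.  63.  30.]
wide_chamber 0.64 [355. 165.] 325 (350, 122, 49, 52) [468. 226.  30.]
small_cover 0.76 [164. 326.] 1518 (142, 307, 49, 40) [ 565. -312.   30.]
narrow_chamber 0.6 [245. 226.] 1901 (223, 202, 45, 53) [464. -67.  30.]
side [434.05343079 865.24982542 769.77888813]
large_cover 0.59 [274. 282.] 1922 (244, 259, 59, 42) [621. 131.  30.]
large_cover 0.56 [174. 322.] 2395 (139, 295, 64, 49) [774. 251.  30.]
wide_chamber 0.75 [358. 373.] 4664 (323, 330, 72, 82) [450. 314.  30.]
small_cover 0.71 [336. 163.] 554 (320, 149, 33, 26) [ 553. -286.   30.]
narrow_chamber 0.73 [367. 224.] 1492 (346, 198, 40, 48) [464. -62.  30.]
narrow_chamber 0.47 [335. 164.] 544 (320, 149, 33, 26) [ 557. -282.   30.]
{'time_s': 0.5, 'joint_positions': array([-0.06617031,  0.53642863, -0.00442554,  1.53794118,  0.00259283,
        1.06727981, -0.07118705]), 'qvel': array([ 0.00122578, -0.00151013,  0.000577  , -0.00155752,  0.00034119,
       -0.00204065, -0.00296379]), 'tau': array([-7.54226185e-04, -5.70470417e+01,  9.89061333e-01, -2.51710671e+01,
       -5.62171766e-02,  1.18799839e-02,  7.98883843e-05]), 'position': array([ 6.49973346e+02, -2.25773380e-03,  2.49680982e+02]), 'tool_rot': array([ 7.07093215e-01,  7.07120346e-01, -2.23873793e-05, -1.33060093e-05]), 'wrist_force': array([-0.03276637, -0.19606605,  0.03286418]), 'ft_torque': array([-0.02495963, -0.01595687,  0.0193589 ]), 'width': 88.64168678807066}
```

View pics/scene0.png

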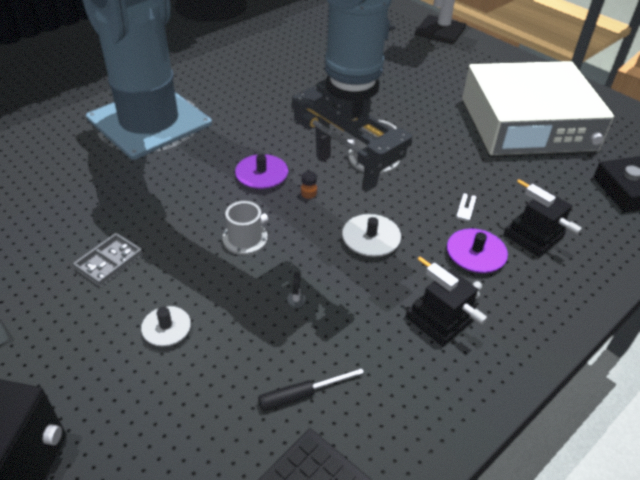

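View pics/side0.png

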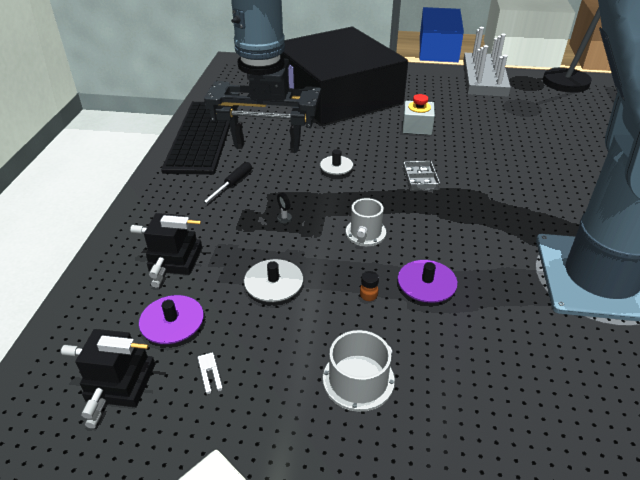

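The silver cover is the large one (scene 372,238; side 274,282), and the two purple ones are decoys. The wide chamber is at side (358,373) and is hidden behind the gripper in the scene view. Next I'll refine these positions by fitting.

```bash
cat >> h.py <<'E'
def circ(c,rad,z,n=72):
    a=np.linspace(0,2*np.pi,n,endpoint=False); return np.c_[c[0]+rad*np.cos(a),c[1]+rad*np.sin(a),np.full(n,z)]
def hullmask(s,rings):
    m=np.zeros((480,640),np.uint8)
    for g in rings:   # each group of rings: convex hull
        p=np.vstack([proj(s,x) for x in g]); cv2.fillConvexPoly(m,np.round(cv2.convexHull(p.astype(np.float32))*16).astype(np.int32),1,shift=4)
    return m>0
def cover(c,z0=0): return [[circ(c,56,z0+14),circ(c,56,z0+19)],[circ(c,11,z0+19),circ(c,11,z0+55)],[circ(c,31,z0),circ(c,31,z0+14)]]
def pot(c): return [[circ(c,48,0),circ(c,48,70)],[circ(c,58,0),circ(c,58,8)]]
def fit(s,mask,model,c0):
    from scipy.optimize import minimize
    f=lambda c:1-(hullmask(s,model(c))&mask).sum()/(hullmask(s,model(c))|mask).sum()
    o=minimize(f,c0,method='Nelder-Mead',options=dict(initial_simplex=[c0,[c0[0]+15,c0[1]],[c0[0],c0[1]+15]],xatol=.1,fatol=1e-5)); return o.x,1-o.fun
E
python3 - <<'E'
from h import *
for n in ['scene','side']:
    s=r.snapshot(n)
    m=min(r.masks_of(n,'large_cover'),key=lambda m:np.hypot(*(ray(s,*m['location'],25)[:2]-[635,110])))
    print(n,'cover',fit(s,m['mask'],cover,[635.,110.]))
    if n=='side':
        m=r.masks_of(n,'wide_chamber')[0]; c,i=fit(s,m['mask'],pot,[450.,290.]); print('pot',c,i)
    im=s['color'][:,:,::-1].copy()
    if n=='side':
        for ring in (circ(c,48,70),circ(c,43,70),circ(c,58,8)):
            cv2.polylines(im,[np.round(proj(s,ring)*16).astype(int)],True,(0,0,255),1,shift=4)
        cv2.imwrite('pics/fit.png',cv2.resize(im[310:430,280:440],None,fx=5,fy=5))
w=snap('wrist','wrist0.png'); print('wrist cam',-w['R'].T@w['t'],w['R'])
for q in ['large_cover']:
  for m in r.masks_of('wrist',q): print(m['score'],m['location'])
E
```

```text
scene cover (array([628.96238729, 110.09747885]), np.float64(0.9602746444335458))
side cover (array([627.86686271, 110.8087343 ]), np.float64(0.9627151051625239))
pot [448.8052192  305.98094422] 0.9710504549214226
wrist cam [650.15038922  83.25971053 385.57382566] [[ 9.99999948e-01  3.15481311e-04 -7.04132834e-05]
 [ 3.21446167e-04 -9.47617759e-01  3.19406450e-01]
 [ 3.40418880e-05 -3.19406456e-01 -9.47617810e-01]]
0.94 [283.0, 66.8]
0.72 [4.3, 128.6]
```

View pics/fit.png

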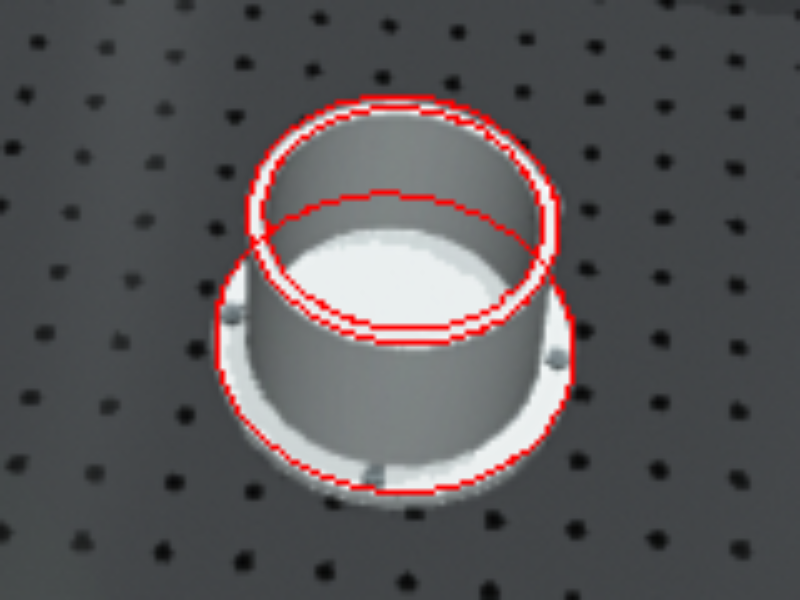

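View pics/wrist0.png

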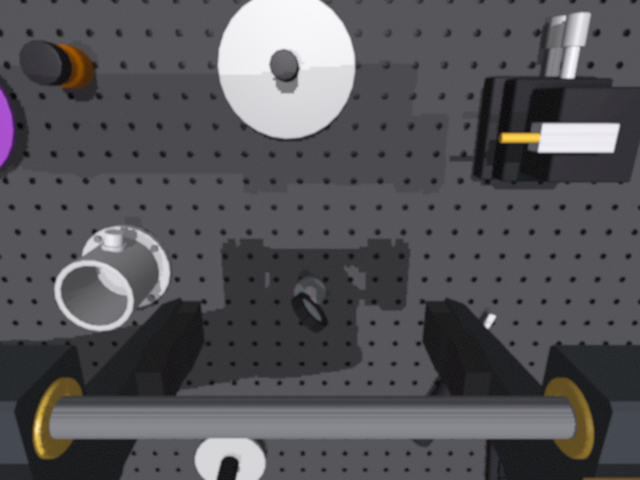

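Call:
{"fn": "send_rows", "kwargs": {"travel": [[3,-0.6,3],[7,-1.4,8],[10,-2,12],[11.05,-2.15,14],[11.05,-2.15,14],[11.05,-2.15,14]], "rotation": [[0,0,0],[0,0,0],[0,0,0],[0,0,0],[0,0,0],[0,0,0]], "hand": 0.6}}

```text
time_s: 1.45
position: [628.9, 109.7, 110.3]
tool_rot: [0.707, 0.707, -0.0, 0.0]
wrist_force: [0.4, -0.3, 0.3]
width: 52.5
```

```bash
python3 - <<'E'
from h import *
w=snap('wrist','wrist1.png'); s=r.snapshot('scene'); 
for m in r.masks_of('scene','wide_chamber'):
    if m['score']>.5: print(m['score'],m['location'],fit(s,m['mask'],pot,[449.,306.]))
st=r.read_state(); print(st['time_s'],st['position'],st['width'])
print(proj(w,[[628.5,110.5,55],[628.5,110.5,19]]))
im=w['color'][:,:,::-1].copy()
for rg in (circ((628.5,110.5),11,55),circ((628.5,110.5),56,19)): cv2.polylines(im,[np.round(proj(w,rg)).astype(int)],True,(0,0,255),1)
cv2.imwrite('pics/w1.png',im)
im=s['color'][:,:,::-1].copy()
for rg in (circ((449,306),48,70),circ((449,306),58,8)): cv2.polylines(im,[np.round(proj(s,rg)*16).astype(int)],True,(0,0,255),1,shift=4)
cv2.imwrite('pics/s1.png',cv2.resize(im[80:260,300:540],None,fx=3,fy=3))
E
```

```text
1.6 [630.51650067 108.40407683 112.02566266] 52.711239456064185
[[311.77284762 274.2074727 ]
 [311.93755137 249.62823957]]
```

View pics/w1.png

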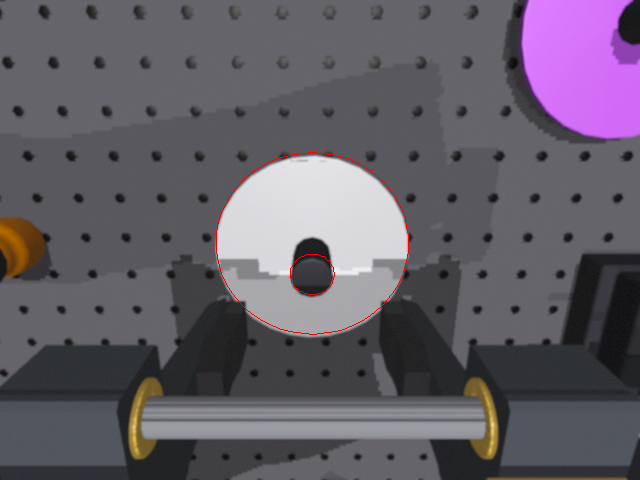

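View pics/s1.png

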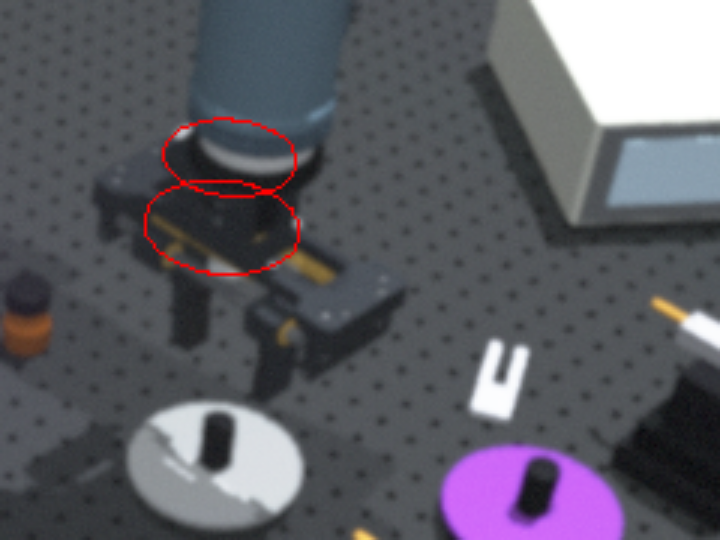

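The projected outline matches the cover in the wrist picture (plate circle around 312,245; knob top 312,274). The measured pose drifted slightly, so I'll go down in stages.

Call:
{"fn": "send_rows", "kwargs": {"travel": [[0,0,1.5],[0,0,3],[0,0,4],[0,0,4],[0,0,4]], "rotation": [[0,0,0],[0,0,0],[0,0,0],[0,0,0],[0,0,0]]}}

```text
time_s: 2.1
position: [628.2, 110.4, 69.2]
tool_rot: [0.707, 0.707, -0.0, -0.0]
wrist_force: [0.6, -0.4, 0.2]
width: 52.6
```

```bash
python3 - <<'E'
from h import *
for i in range(2):
    st=r.read_state(); print(st['time_s'],st['position'],st['qvel'],st['width'],st['wrist_force']); w=snap('wrist','wrist2.png')
E
```

```text
2.1 [628.22382856 110.42259203  69.15620661] [-0.00243634 -0.0165561   0.00059628 -0.01062985  0.00076304  0.00026557
 -0.0004577 ] 52.60859618538428 [ 0.64835191 -0.40382141  0.15927334]
2.15 [628.62055182 110.53188752  69.69236941] [-0.00171686 -0.01033598  0.00047109 -0.00445674 -0.00028904 -0.00104589
 -0.00236477] 52.763672595977425 [-0.42835349  0.60164645  0.20634585]
```

Call:
{"fn": "send_rows", "kwargs": {"travel": [[0,0,1],[0,0,2],[0,0,2.8],[0,0,3.4],[0,0,3.4],[0,0,3.4]], "rotation": [[0,0,0],[0,0,0],[0,0,0],[0,0,0],[0,0,0],[0,0,0]]}}

```text
time_s: 2.8
position: [628.5, 110.5, 35.6]
tool_rot: [0.707, 0.707, -0.0, -0.0]
wrist_force: [0.1, 0.0, 1.2]
width: 53.1
```

Call:
{"fn": "send_rows", "kwargs": {"travel": [[0,0,0],[0,0,0],[0,0,0],[0,0,0],[0,0,0],[0,0,0],[0,0,0],[0,0,0]], "rotation": [[0,0,0],[0,0,0],[0,0,0],[0,0,0],[0,0,0],[0,0,0],[0,0,0],[0,0,0]], "hand": 0}}

```text
time_s: 3.6
position: [628.6, 110.6, 35.9]
tool_rot: [0.707, 0.707, 0.0, 0.0]
wrist_force: [-1.3, -0.2, 2.8]
width: 21.1
```

Call:
{"fn": "send_rows", "kwargs": {"travel": [[0,0,-0.5],[0,0,-1.5],[0,0,-3],[0,0,-5],[0,0,-7],[0,0,-9],[0,0,-11],[0,0,-12],[0,0,-12],[0,0,-12]], "rotation": [[0,0,0],[0,0,0],[0,0,0],[0,0,0],[0,0,0],[0,0,0],[0,0,0],[0,0,0],[0,0,0],[0,0,0]]}}

```text
time_s: 4.6
position: [628.1, 110.5, 155.4]
tool_rot: [0.707, 0.707, -0.0, -0.0]
wrist_force: [-0.9, -0.3, -3.2]
width: 21.1
```

```bash
python3 - <<'E'
from h import *
w=snap('wrist','wrist3.png');st=r.read_state(); print(st['position'],st['wrist_force'],st['ft_torque'],st['width'])
s=snap('side','side3.png'); print(fit(s,next(m for m in r.masks_of('side','wide_chamber'))['mask'],pot,[449.,306.]))
p=st['position'];z0=p[2]-36
im=s['color'][:,:,::-1].copy()
for rg in (circ(p,56,z0+19),circ(p,56,z0+14),circ(p,31,z0)): cv2.polylines(im,[np.round(proj(s,rg)*16).astype(int)],True,(0,0,255),1,shift=4)
u=proj(s,p)[0].astype(int); cv2.imwrite('pics/s3.png',cv2.resize(im[u[1]-80:u[1]+80,max(0,u[0]-100):u[0]+100],None,fx=3.5,fy=3.5))
E
```

```text
[627.76839544 110.3752158  154.83450647] [-0.45709577 -0.14561055 -2.98329914] [-0.00489313 -0.01346773 -0.01176987] 21.060976477008072
(array([448.70701337, 306.9384495 ]), np.float64(0.9776490066225165))
```

View pics/s3.png

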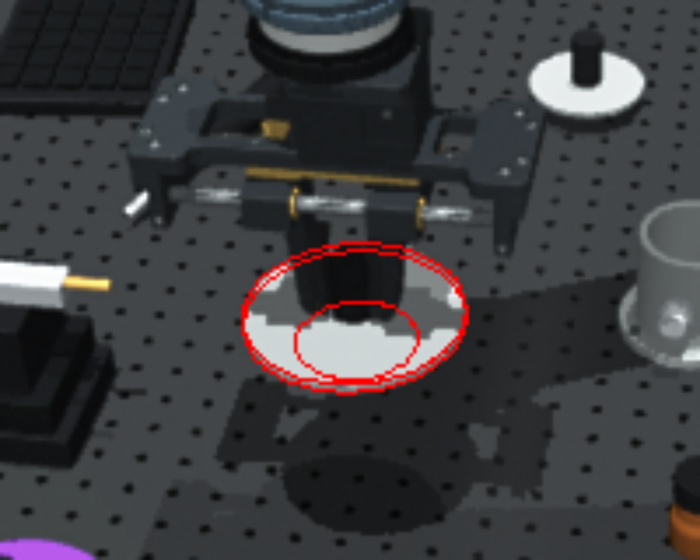

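View pics/wrist3.png

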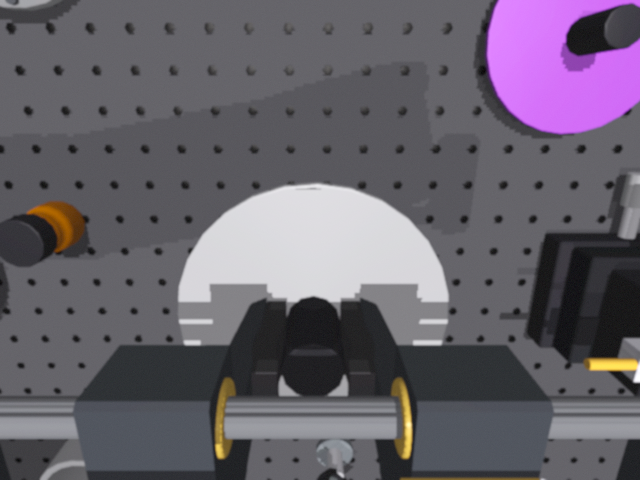

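The cover is held level and its outline matches. I'll carry it over to the chamber.

Call:
{"fn": "send_rows", "kwargs": {"travel": [[0.6,-0.5,0],[1.8,-1.6,0],[3.4,-3.1,0],[5.4,-5,0],[7.6,-7,0],[9.8,-9,0],[12,-11,0],[14,-12.8,0],[15.8,-14.5,0],[17.4,-16,0],[18.6,-17.1,0],[19.4,-17.8,0],[19.6,-17.95,0],[19.6,-17.95,0],[19.6,-17.95,0],[19.6,-17.95,0]], "rotation": [[0,0,0],[0,0,0],[0,0,0],[0,0,0],[0,0,0],[0,0,0],[0,0,0],[0,0,0],[0,0,0],[0,0,0],[0,0,0],[0,0,0],[0,0,0],[0,0,0],[0,0,0],[0,0,0]]}}

```text
time_s: 6.35
position: [449.7, 305.6, 155.7]
tool_rot: [0.708, 0.707, -0.0, 0.0]
wrist_force: [-0.0, -0.5, -2.6]
width: 21.0
```

```bash
cat > chk.py <<'E'
from h import *
import sys
k=sys.argv[1]; st=r.read_state(); print(st['time_s'],st['position'],st['tool_rot'],st['wrist_force'],st['width'])
p=st['position'];z0=p[2]-36
if len(sys.argv)>2: p=np.array([449,306.5]); z0=56
ims=[]
for n in ['side','scene']:
    s=snap(n,f'{n}_{k}.png'); im=s['color'][:,:,::-1].copy()
    for rg,c in ((circ(p,56,z0+19),(0,0,255)),(circ(p,31,z0),(0,0,255)),(circ((449,306.5),48,70),(0,255,0)),(circ((449,306.5),58,8),(0,255,0))): cv2.polylines(im,[np.round(proj(s,rg)*16).astype(int)],True,c,1,shift=4)
    u=proj(s,[449,306,90])[0].astype(int); ims.append(cv2.resize(im[max(0,u[1]-100):max(0,u[1]-100)+200,u[0]-66:u[0]+66],None,fx=3,fy=3))
cv2.imwrite(f'pics/c{k}.png',np.hstack(ims))
E
python3 chk.py 4
```

```text
6.35 [449.66833581 305.63249913 155.67309859] [ 7.07672853e-01  7.06540213e-01 -3.74980074e-05  2.41697877e-04] [-0.02601715 -0.49690731 -2.60534272] 21.00924681829585
```

View pics/c4.png

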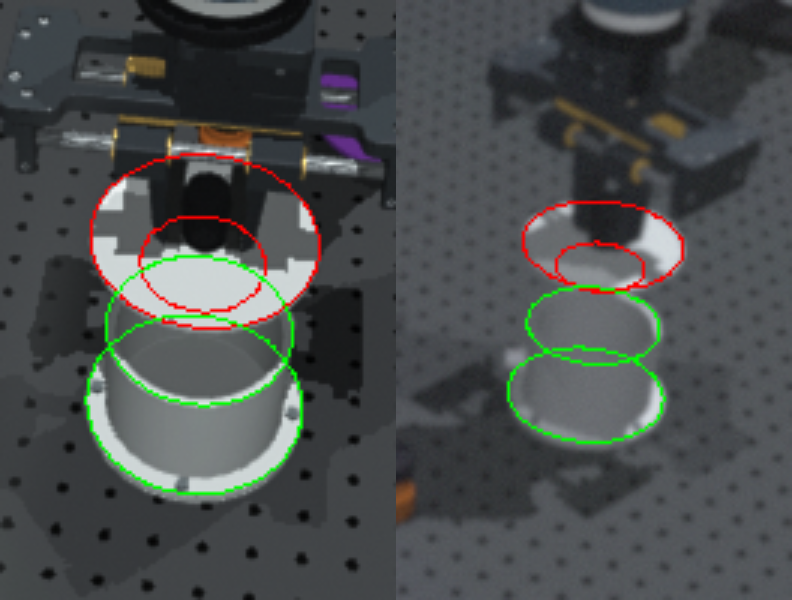

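Cover and rim line up; the chamber looks about 1–2 mm further toward +y than the overlay. I'll lower to just above contact and then creep.

Call:
{"fn": "send_rows", "kwargs": {"travel": [[0.1,0,1],[0.2,0,2.2],[0.2,0,3.4],[0.2,0,4.4],[0.2,0,5.2],[0.2,0,5.7],[0.2,0,5.7],[0.2,0,5.7],[0.2,0,5.7]], "rotation": [[0,0,0],[0,0,0],[0,0,0],[0,0,0],[0,0,0],[0,0,0],[0,0,0],[0,0,0],[0,0,0]]}}

```text
time_s: 7.35
position: [449.3, 308.8, 99.2]
tool_rot: [0.707, 0.707, 0.0, 0.0]
wrist_force: [-1.2, -0.4, -2.3]
width: 21.2
```

```bash
python3 chk.py 5
```

```text
7.35 [449.32135136 308.75351519  99.17956859] [7.07099168e-01 7.07114233e-01 4.72216565e-04 7.40993966e-05] [-1.17369706 -0.37037717 -2.29075532] 21.239628075628872
```

View pics/c5.png

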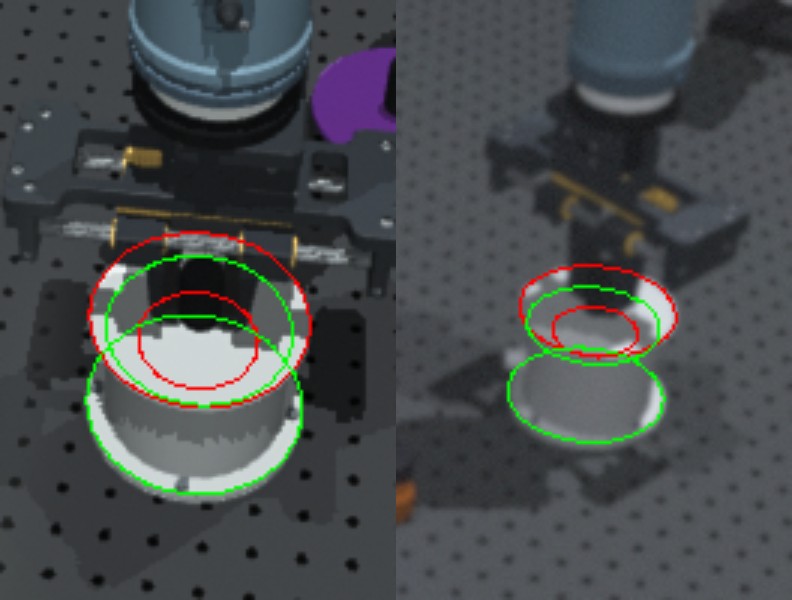

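Plate is about 7 mm above the rim and centred. I'll creep down now.

Call:
{"fn": "send_rows", "kwargs": {"travel": [[0,0,0.1],[0,0,0.2],[0,0,0.3],[0,0,0.4],[0,0,0.45],[0,0,0.5],[0,0,0.5],[0,0,0.5]], "rotation": [[0,0,0],[0,0,0],[0,0,0],[0,0,0],[0,0,0],[0,0,0],[0,0,0],[0,0,0]]}}

```text
time_s: 8.25
position: [449.0, 308.5, 93.7]
tool_rot: [0.707, 0.707, 0.0, 0.0]
wrist_force: [-0.2, -0.1, -2.3]
width: 21.1
```

Call:
{"fn": "send_rows", "kwargs": {"travel": [[0,0,0.05],[0,0,0.1],[0,0,0.1],[0,0,0.1]], "rotation": [[0,0,0],[0,0,0],[0,0,0],[0,0,0]]}}

```text
time_s: 8.65
position: [448.9, 308.5, 92.7]
tool_rot: [0.707, 0.707, -0.0, 0.0]
wrist_force: [0.4, 0.3, -1.5]
width: 21.4
```

Call:
{"fn": "send_rows", "kwargs": {"travel": [[0,0,0.05],[0,0,0.05],[0,0,0.05]], "rotation": [[0,0,0],[0,0,0],[0,0,0]]}}

```text
time_s: 8.95
position: [449.0, 308.5, 92.2]
tool_rot: [0.707, 0.707, -0.0, 0.0]
wrist_force: [0.6, -0.0, -1.3]
width: 21.4
```

Call:
{"fn": "send_rows", "kwargs": {"travel": [[0,0,0.05],[0,0,0.05],[0,0,0.05]], "rotation": [[0,0,0],[0,0,0],[0,0,0]]}}

```text
time_s: 9.25
position: [449.0, 308.5, 91.9]
tool_rot: [0.707, 0.707, 0.0, 0.0]
wrist_force: [-0.2, -1.2, 0.2]
width: 21.3
```

Call:
{"fn": "send_rows", "kwargs": {"travel": [[0,0,0.05],[0,0,0.05],[0,0,0.05]], "rotation": [[0,0,0],[0,0,0],[0,0,0]]}}

```text
time_s: 9.55
position: [449.0, 308.5, 91.8]
tool_rot: [0.707, 0.707, 0.0, 0.0]
wrist_force: [-1.8, -0.8, 6.3]
width: 21.3
```

```bash
python3 chk.py 6
```

```text
9.55 [449.02653637 308.52279602  91.81832346] [7.07120978e-01 7.07092582e-01 2.96024521e-05 3.10036363e-05] [-1.76642182 -0.82432724  6.28637766] 21.27573162519514
```

View pics/c6.png

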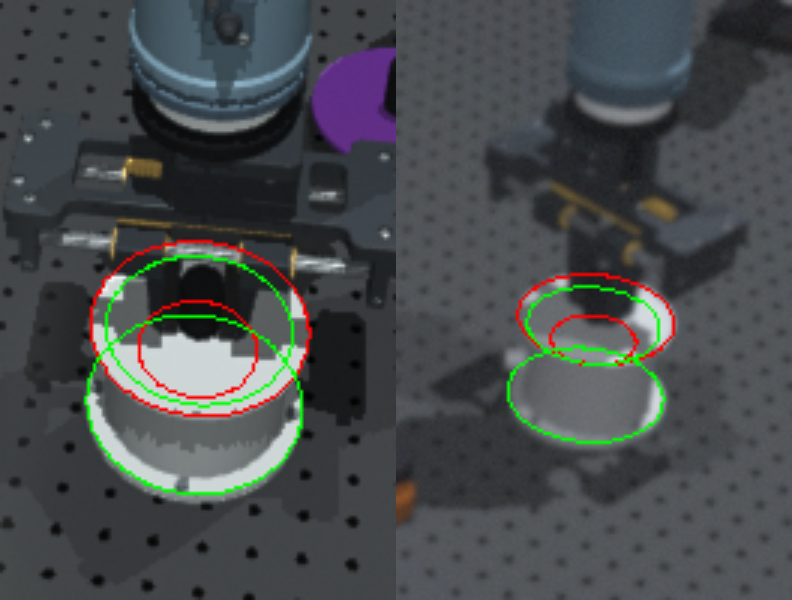

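It touched down at the expected height (91.8 mm) with +6 N, and it looks centred. I'll release and then retreat straight up.

Call:
{"fn": "send_rows", "kwargs": {"travel": [[0,0,0],[0,0,0],[0,0,0],[0,0,0],[0,0,0],[0,0,0],[0,0,0]], "rotation": [[0,0,0],[0,0,0],[0,0,0],[0,0,0],[0,0,0],[0,0,0],[0,0,0]], "hand": 0.6}}

```text
time_s: 10.35
position: [449.0, 308.5, 91.2]
tool_rot: [0.707, 0.707, -0.0, 0.0]
wrist_force: [-0.2, 0.6, 0.1]
width: 53.1
```

Call:
{"fn": "send_rows", "kwargs": {"travel": [[0,0,-0.5],[0,0,-1.5],[0,0,-3],[0,0,-5],[0,0,-7.5],[0,0,-10],[-2,2,-12],[-5,5,-14],[-8,8,-15],[-11,11,-15],[-13,13,-15],[-13,13,-15],[-13,13,-15]], "rotation": [[0,0,0],[0,0,0],[0,0,0],[0,0,0],[0,0,0],[0,0,0],[0,0,0],[0,0,0],[0,0,0],[0,0,0],[0,0,0],[0,0,0],[0,0,0]]}}

```text
time_s: 11.65
position: [579.0, 178.3, 241.7]
tool_rot: [0.707, 0.707, 0.0, -0.0]
wrist_force: [-0.7, 1.0, -0.4]
width: 52.6
```

```bash
python3 chk.py 7 fin; python3 - <<'E'
from h import *
for n in ['side','scene']:
    s=r.snapshot(n)
    for m in r.masks_of(n,'large_cover'):
        c,i=fit(s,m['mask'],lambda c:cover(c,56)[:2],[449.,308.]); 
        if i>.5: print(n,m['score'],m['location'],c,i)
    for m in r.masks_of(n,'small_cover'): print(n,m['score'],m['location'])
E
```

```text
11.65 [578.97108434 178.34165673 241.73042785] [ 7.07477244e-01  7.06736083e-01  2.07199769e-04 -1.24709313e-04] [-0.72102813  0.96200749 -0.37764593] 52.640412665232944
side 0.9 [360.7, 356.0] [449.62129259 308.8440268 ] 0.9601011520089913
scene 0.76 [377.6, 130.5] [451.48591065 307.07290697] 0.9546099290780142
scene 0.59 [165.4, 328.4]
```

View pics/c7.png

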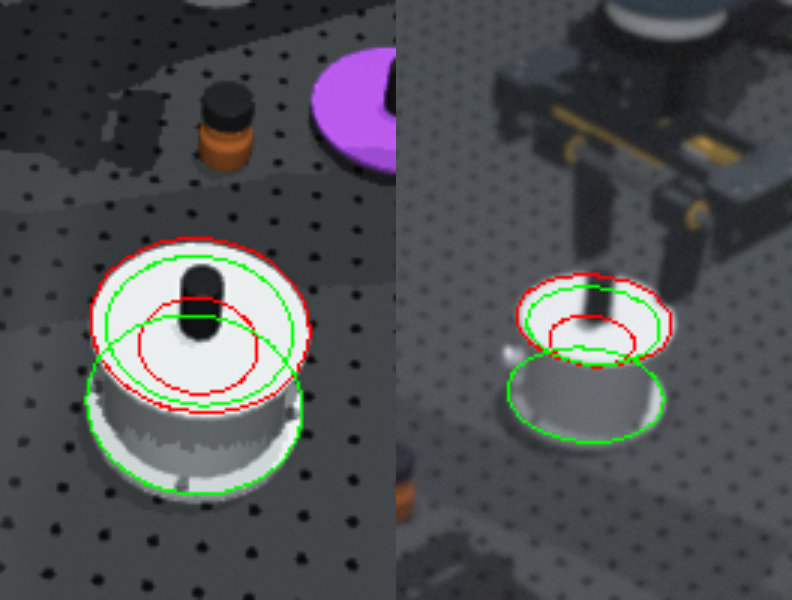

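The cover is seated level over the mouth, the gripper is clear, and the small cover hasn't moved.

```bash
python3 -c "
from bench import r
print(r.close_job())"
```

```text
the job is handed in; nothing more can be done
None
```

The wide chamber is closed: the large silver cover sits seated and level on its rim, and the job is handed in at about 12 s of the 38 s allowed. I lifted the cover by its knob, carried it over and lowered it until it touched with about 6 N. Then I let go and moved the gripper clear.

**Last checks:**
- **Height:** contact came at a TCP height of 91.8 mm, close to the expected 92 mm.
- **Position:** fitting the seated cover's shape put it within about 3 mm of the chamber axis, against 12 mm of play. The side camera gave (449.6, 308.8) and the scene camera (451.5, 307.1), about 2.5 mm apart. That is roughly what the 2 mm calibration allows.
- **Small cover:** it was found in the scene picture where it started, within about 3 pixels. The side-camera network did not report it in that last check.
- **Other things:** I moved neither the purple look-alikes nor the narrow chamber.

No check failed.

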